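# Weigh the dropper bottle on the beam scale

### The arm

A 6-joint arm with a two-finger parallel gripper is mounted at the origin on the work surface; the furniture and walls round the work are solid. World frame = base frame: x ahead of the robot, y to its left, z up, the work surface at z = 0. Lengths are in m, angles in degrees, forces in N, time in s.
With the tool pointing down it reaches from about 0.325 to 0.85 m from the base axis. Payload 15.5 kg.
Tool frame: the origin (TCP) lies at the very end of the fingers, on their centre line; the grasp point (between the pads) lies arm.grip_depth behind it (arm.grip_depth is the distance from the TCP to the grasp point, in m); z points along the fingers, y is the direction in which the jaws open and shut (so a half turn about z gives the same grasp; the last joint's range is limited). The gripper opens to 91 mm and grips with 3 to 60 N. Pads are 32 mm wide; open, the fingers measure 118 mm over their backs; the gripper's body (76 mm by 178 mm) begins 60 mm behind the grasp point.
Start: joints at [-73.367, 28.281, 77.091, -0, 74.628, -5.472], TCP at [0.235, -0.579, 0.214] pointing down, gripper open.
Joint ranges: [-166.48, 166.48], [-47.26, 123.95], [12.59, 153.08], [-70.14, 250.14], [6.76, 159.57], [-176.63, 176.63]. Speed limits (degrees/s): [108.29, 108.29, 147.25, 172.46, 172.46, 172.46].

### API

Orientations are given as a 3x3 rotation matrix whose columns are the frame's x, y, z axes.
In Python, from rig import arm gives the robot as it stands. Calls block until the motion is done:
- arm.move_to(position, orientation): joint-space move of the TCP to a pose.
- arm.move_l(position, orientation=None, feed=0.15): straight line of the TCP; orientation=None keeps the orientation; feed is the mean speed in m/s.
- arm.move_joints(angles): joint-space move.
- arm.grip(opening): finger opening in m; the grip force is fixed at half the most; returns when the fingers have stopped.
- arm.sleep(seconds).
- arm.solve_ik(position, orientation): joint angles nearest the present ones, or None.
- arm.snapshot(name): name is "scene" or "top"; returns the picture (420x560x3 uint8, red, green, blue); there is no depth.
- arm.get_calibration(name): a dict with "intrinsics" (3x3 intrinsics, pixels), "k1" (the pictures are not rectified: a ray, as slopes to the right and down, at radius r is drawn at 1 + k1 r^2 times it, then the intrinsics apply), "cam_to_world" (4x4, takes a point from camera to world coordinates). Camera axes: x right, y down, z forward; pixel columns grow to the right and rows downward; lengths in m; the calibration is good to about 2 mm. A picture is of the moment at which its call begins. get_calibration takes no time and is no camera call.
A pose or a line that the arm cannot do raises arm.Unreachable and nothing moves.
- arm.sign_off(): hands the job in, once; it reports no verdict.
Readings, each from a call of its own:
- arm.current_t(): time.
- arm.current_joint_positions(): joint angles.
- arm.current_dq(): joint speeds.
- arm.current_tau(): joint torques, N m.
- arm.current_ee_pos(): TCP position.
- arm.current_tool_rot(): TCP orientation.
- arm.current_force(): force on the tool from outside, world axes, zero at the start.
- arm.current_torque(): the same for the moment, N m.
- arm.current_width(): finger opening in m.
Only numpy, scipy, OpenCV 4.12 (cv2) and the standard library are available. Lean on these libraries where they do the work, as an engineer would, in place of code of your own. Each camera call takes 0.05 s, during which the arm holds its last target.

### The job

Weigh the amber dropper bottle on the small beam scale, to see how much glue is left: stand it upright in the middle of the scale's round pan and let go of it. Then slide the poise along the notched beam until, with your hand off, the pointer at the beam's end rests at the centre line of the index post. Leave the pot, the duck and the stapler where they stand.

Things in the scene. Friction and masses are not known exactly. Their poses are not given: they have to be found in the camera images.
- glue_bottle: The bottle to weigh: round amber dropper bottle with black dropper top, 33 mm across and 102 mm tall, standing on the table to the left. Its body has straight sides up to 70 mm; grip it there. Weight unknown, about 70 to 150 g. Origin at the centre of its underside, z up.
- scale: Frame of the beam scale, fixed to the table (grey metal base 90 x 405 mm, 20 mm high). Origin on the table under the beam's pivot. The beam lies along its y axis, 90 mm above the table: round pan on the +y side, notched arm with the poise and the pointer on the -y side. Its x axis points away from the robot, across the beam. The pivot tower (y -20 to +20 mm) is 102 mm high, the index post (y -230 to -260 mm, on the far side of the pointer) 130 mm high.
- beam (a joint): Tilt of the beam, rad; 0 = level, pointer centred; stops at about -0.08 and +0.08. Positive: pan low, pointer high, the poise must go farther out (away from the pan); negative: it must come back. Between the stops the settled tilt falls by 0.0047 rad per mm the poise moves out; more than about 17 mm off balance it lies at a stop. Swings freely, settles in about 1 s.
- poise (a joint): Distance in m of the poise along the beam from its zero mark, 0 to 0.135, growing outwards (scale -y, away from the pan). The empty scale balances at 0; the bottle balances somewhere between 0.05 and 0.115. It starts at 0.012 to 0.03. Friction (about 1 N) holds it where it is left.
- pan_top (a point): Centre of the flat upper face of the round steel pan (96 mm across, 5 mm thick), which carries things and always stays level, 90 mm to the +y side of the pivot. 125 mm above the table when the beam is level, 118 mm at its lower stop, 132 mm at its upper one. Empty, it starts high; about 1 N presses it down to its lower stop, where it stays when the bottle stands on it.
- poise_grip (a point): Grip point of the poise, a dark steel sliding weight 24 mm thick (across the beam, two flat faces) and 74 mm high; lower part 36 mm long (along the beam), upper part 22 mm. The point is midway in thickness and length, 16 mm below the top, 40 mm above the beam's centre line; the flat faces reach 58 mm below the point. It rises and sinks with the beam.
- pointer_tip (a point): Tip of the thin dark pointer at the outer end of the beam, 254 mm from the pivot.
- index_mark (a point): Where the pointer tip is when the beam is level: in front of the middle, longest black line on the white face of the index post.
- mini_pot_0: Small terracotta pot, 65 mm across, 50 mm high, a bystander on the left of the table; the bottle and it swap places. Origin at the centre of its underside.
- rubber_duck: Small yellow duck, 56 x 46 x 42 mm, a bystander behind the scale. Origin at its underside.
- stapler: Desk stapler, 34 x 136 x 37 mm, a bystander to the right of the scale. Origin at its underside.

How it is judged (in metres and radians):
On the way, in this order (a step that is already met when the one before it is completed fails the run):
1. the bottle stands upright on the pan, let go (distance between glue_bottle and pan_top below 0.032 m and angle between glue_bottle's own z axis and vertical below 0.1 rad and contact force between glue_bottle and scale above 0.3 N and contact force between each of the arm, the fingers and glue_bottle below 0.05 N), for 0.2 s.
2. with the hand off the scale, the beam rests level with the bottle on the pan (distance between glue_bottle and pan_top below 0.035 m and value of joint beam between -0.02 and 0.02 rad and contact force between each of the arm, the fingers and scale below 0.05 N), for 0.4 s.
At the end, for the whole second after the job is handed in: The bottle stands upright (within 0.1 rad) and at rest on the pan, its centre within 35 mm of the pan's, and the beam is at rest within 0.02 rad of level (pointer tip within about 5 mm of the centre line), nothing touched by the robot (distance between glue_bottle and pan_top below 0.035 m and angle between glue_bottle's own z axis and vertical below 0.1 rad and linear speed of glue_bottle below 0.02 m/s and value of joint beam between -0.02 and 0.02 rad and velocity of joint beam between -0.05 and 0.05 rad/s).
It fails at once if the bottle is tipped over (angle between glue_bottle's own z axis and vertical above 0.7 rad).
It fails at once if the pot is disturbed by more than 30 mm (distance of mini_pot_0 from where it was at the start of the episode above 0.03 m).
It fails at once if the duck is disturbed by more than 30 mm (distance of rubber_duck from where it was at the start of the episode above 0.03 m).
It fails at once if the stapler is disturbed by more than 30 mm (distance of stapler from where it was at the start of the episode above 0.03 m).
It also fails if it takes over 72 s, if anything falls off the work surface, if the arm or the gripper's body presses on something with over 40 N, if the wrist force passes 120 N, or if a joint passes its speed limit or range.

## Working session

There is one attempt and no reset: what is moved stays moved. The work goes in short steps, each a Python script; the robot and the scene stay as the last script left them, time stands still between calls to the robot, and variables do not carry over. Pictures are saved under pics/ and viewed, and the job is handed in when it is done.

```bash
mkdir -p pics; ls
python3 - <<'E'
from rig import arm
import cv2
for n in("scene","top"):
    cv2.imwrite(f"pics/{n}0.png",arm.snapshot(n)[:,:,::-1])
    c=arm.get_calibration(n);print(n,c)
print(arm.grip_depth,arm.current_t(),arm.current_tool_rot(),arm.current_ee_pos())
E
```

```text
pics
scene {'intrinsics': array([[521.40802201,   0.        , 281.91087034],
       [  0.        , 521.40802201, 208.77075127],
       [  0.        ,   0.        ,   1.        ]]), 'k1': -0.13163032064784697, 'cam_to_world': array([[ 0.19846747,  0.43245295, -0.87954256,  1.82637147],
       [ 0.97981558, -0.10944354,  0.16728279, -0.29637761],
       [-0.02391832, -0.8949897 , -0.44544512,  0.73825874],
       [ 0.        ,  0.        ,  0.        ,  1.        ]])}
top {'intrinsics': array([[517.66467559,   0.        , 274.02023125],
       [  0.        , 517.66467559, 208.04421072],
       [  0.        ,   0.        ,   1.        ]]), 'k1': -0.06717850583467129, 'cam_to_world': array([[-0.07649553, -0.97574648,  0.20510299,  0.3273703 ],
       [-0.9970645 ,  0.07553792, -0.01250649, -0.03915739],
       [-0.00328989, -0.2054576 , -0.97866049,  1.36182413],
       [ 0.        ,  0.        ,  0.        ,  1.        ]])}
0.0188 0.1 [[ 9.26493535e-01  3.76310582e-01 -2.75284858e-04]
 [ 3.76310662e-01 -9.26492993e-01  1.00987141e-03]
 [ 1.24975807e-04 -1.03923196e-03 -9.99999452e-01]] [ 0.23511884 -0.57873923  0.21341882]
```

View pics/scene0.png

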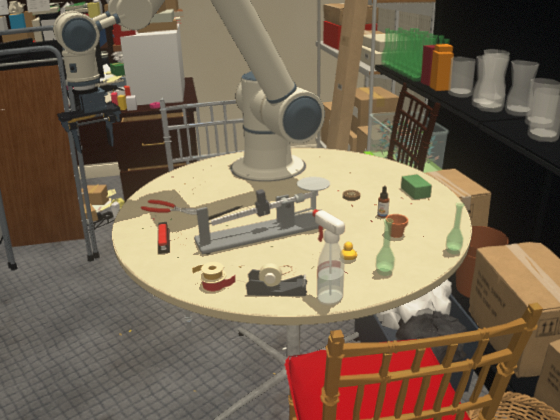

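View pics/top0.png

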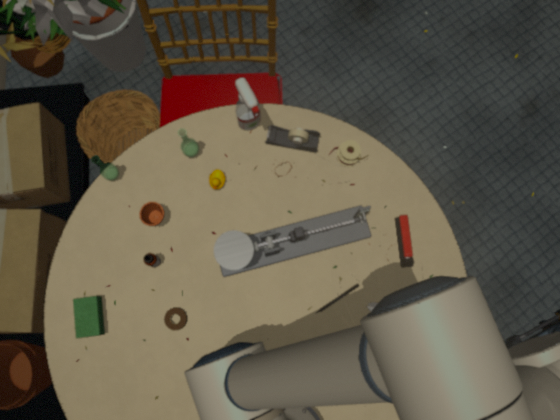

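The top view shows the bottle near (151,260), pot (152,214), pan (235,251), duck (217,180) and stapler (404,240). Zooming in for detail.

Run:
```python
import cv2
a=cv2.imread("pics/top0.png")[170:310,120:390]
cv2.imwrite("pics/topz.png",cv2.resize(a,None,fx=2.9,fy=2.9,interpolation=cv2.INTER_CUBIC))
a=cv2.imread("pics/scene0.png")[165:265,150:420]
cv2.imwrite("pics/scz.png",cv2.resize(a,None,fx=2.9,fy=2.9,interpolation=cv2.INTER_CUBIC))
```

```text
(no output)
```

View pics/topz.png

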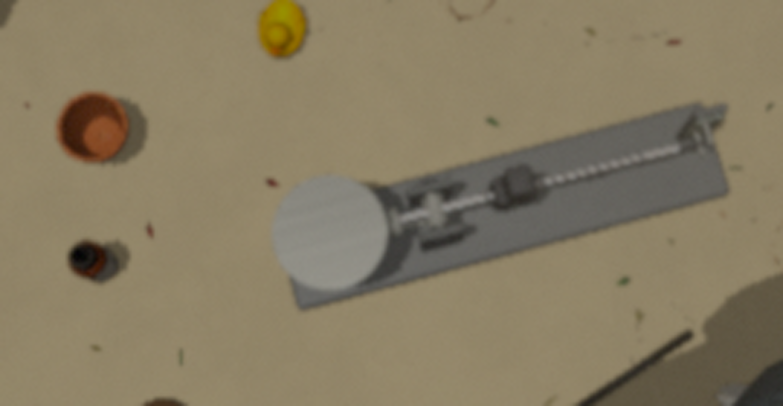

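View pics/scz.png

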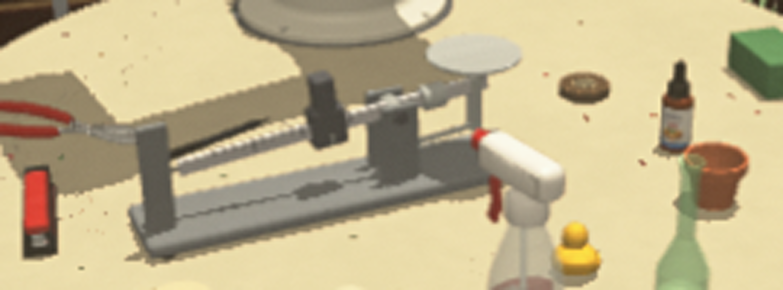

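```bash
cat > h.py <<'E'
import numpy as np,cv2
from rig import arm
def ray(n,u,v):
    c=arm.get_calibration(n);K=c["intrinsics"]
    p=cv2.undistortPoints(np.array([[[u,v]]],float),K,np.array([c["k1"],0,0,0]),).ravel()
    M=c["cam_to_world"];d=M[:3,:3]@np.array([p[0],p[1],1]);return M[:3,3],d/np.linalg.norm(d)
def onz(n,u,v,z):
    o,d=ray(n,u,v);return o+d*(z-o[2])/d[2]
def tri(a,b):
    (o1,d1),(o2,d2)=ray(*a),ray(*b)
    s=np.linalg.lstsq(np.c_[d1,-d2],o2-o1,rcond=None)[0]
    p,q=o1+s[0]*d1,o2+s[1]*d2;return (p+q)/2,np.linalg.norm(p-q)
def proj(n,P):
    c=arm.get_calibration(n);M=np.linalg.inv(c["cam_to_world"]);p=M[:3,:3]@np.asarray(P,float)+M[:3,3]
    s=p[:2]/p[2];s=s*(1+c["k1"]*(s@s));K=c["intrinsics"];return np.array([K[0,0]*s[0]+K[0,2],K[1,1]*s[1]+K[1,2]])
E
cat > m.py <<'E'
from h import *
t=cv2.imread("pics/top0.png").astype(int);s=cv2.imread("pics/scene0.png").astype(int)
def comp(m,seed,r):
    n,l,st,ce=cv2.connectedComponentsWithStats(m.astype(np.uint8),connectivity=4)
    k=l[seed[1],seed[0]];print("comp",k,st[k],ce[k]);return (l==k).astype(np.uint8)
def sat(i):return i.max(2)-i.min(2)
m=(sat(t)<16)&(t.max(2)>125)
m=comp(m,(235,251),0);c=max(cv2.findContours(m,0,1)[0],key=cv2.contourArea)
e=cv2.fitEllipse(c);print("pan ell",e)
print("pan top",onz("top",*e[0],.132))
m=(sat(t)<22)&(t.max(2)<125)&(t.max(2)>40);m[:190]=0;m[280:]=0;m[:,:215]=0;m[:,375:]=0
cv2.imwrite("pics/mask.png",np.r_[m[190:280,200:390]*255].astype(np.uint8))
# near edge: lowest mask px per column
pts=[]
for x in range(235,360):
    ys=np.where(m[:,x])[0];pts.append((x,ys.max()))
P=np.array([onz("top",x,y+.5,.02) for x,y in pts])
vx=cv2.fitLine(P[:,:2].astype(np.float32),cv2.DIST_HUBER,0,.001,.001).ravel();print("near edge",vx,np.degrees(np.arctan2(vx[1],vx[0])))
pts=[]
for x in range(275,350):
    ys=np.where(m[:,x])[0];pts.append((x,ys.min()))
P=np.array([onz("top",x,y-.5,.02) for x,y in pts])
vx=cv2.fitLine(P[:,:2].astype(np.float32),cv2.DIST_HUBER,0,.001,.001).ravel();print("far edge",vx,np.degrees(np.arctan2(vx[1],vx[0])))
m=(s.max(2)<110);m[:,:370]=0;m[:,396:]=0;m[:180]=0;m[220:]=0
for y in range(182,220):
    xs=np.where(m[y])[0]
    if len(xs):print(y,xs.min(),xs.max(),end='; ')
m=(t.max(2)<70);m[:250]=0;m[272:]=0;m[:,:140]=0;m[:,165:]=0
print()
for y in range(250,272):
    xs=np.where(m[y])[0]
    if len(xs):print(y,xs.min(),xs.max(),end='; ')
E
python3 m.py
```

```text
comp 19 [ 214  231   39   39 1174] [233.23679727 250.06729131]
pan ell ((233.23220825195312, 250.063720703125), (37.34486389160156, 38.23738098144531), 21.146047592163086)
pan top [0.49034029 0.05014683 0.132     ]
near edge [ 0.1871359  -0.982334    0.4752769  -0.10635828] -79.21431
far edge [ 0.184359   -0.98285896  0.5823701  -0.19723256] -79.376236
187 383 385; 188 383 385; 189 383 385; 190 383 385; 191 383 385; 192 382 385; 193 381 386; 194 381 386; 195 381 386; 196 380 386; 197 380 386; 198 380 387; 199 379 384; 200 379 382; 201 379 387; 202 382 386; 212 378 378; 213 378 378; 214 378 386; 215 378 386; 216 378 385; 217 381 384; 
254 147 152; 255 146 156; 256 145 157; 257 144 158; 258 144 159; 259 144 160; 260 145 160; 261 145 160; 262 146 160; 263 147 159; 264 149 158; 265 151 156;
```

Run:
```python
import cv2
a=cv2.imread("pics/top0.png")[240:280,130:190]
b=cv2.imread("pics/scene0.png")[180:225,360:420]
cv2.imwrite("pics/z1.png",cv2.resize(a,None,fx=10,fy=10,interpolation=0))
cv2.imwrite("pics/z2.png",cv2.resize(b,None,fx=10,fy=10,interpolation=0))
```

```text
(no output)
```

View pics/z1.png

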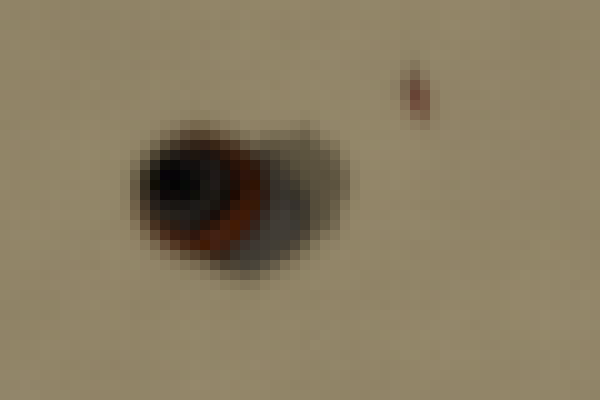

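View pics/z2.png

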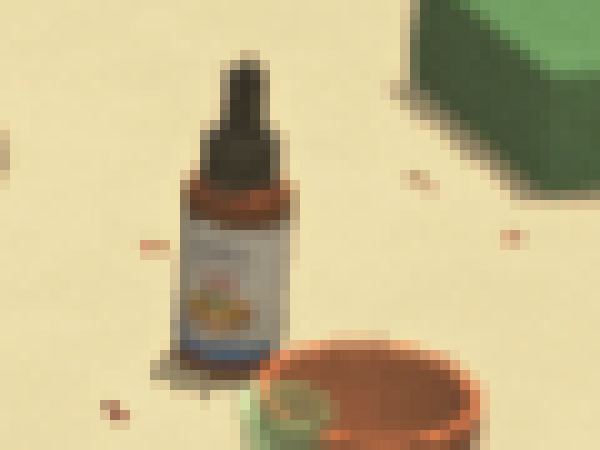

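Run:
```python
from h import *
print(onz("top",147,257.4,.102),onz("top",149.8,258.9,.07))
print(tri(("top",147,257.4),("scene",384.2,186)))
print(onz("scene",382.4,215.0,0), onz("scene",383.5,198.3,.072))
# scale frame from edges
c=np.array([[.4752769,-.10635828],[.5823701,-.19723256]]);th=np.radians(-79.3)
u=np.array([np.cos(th),np.sin(th)]) # -y scale
n=np.array([-u[1],u[0]])  # +x scale
print("u",u,n, "edge n:",c@n, "pan n", np.array([.4903,.0501])@n, np.array([.4903,.0501])@u)
# poise & post in top
for z in(.13,.146):print(onz("top",120+520/2.9-.5,170+183/2.9-.5,z))
print(arm.solve_ik([.49,.05,.2],np.array([[1,0,0],[0,-1,0],[0,0,-1.]])))
```

```text
[0.49217348 0.26462578 0.102     ] [0.49205548 0.26537694 0.07      ]
(array([0.49317746, 0.26761908, 0.10052267]), np.float64(0.005328967688694263))
[0.48720846 0.2735424  0.        ] [0.51655842 0.26087488 0.072     ]
u [ 0.18566662 -0.9826128 ] [0.9826128  0.18566662] edge n: [0.44726598 0.53562481] pan n 0.491076951576152 0.041803440416713376
[ 0.52067636 -0.10978963  0.13      ]
[ 0.51816554 -0.10887219  0.146     ]
[-1.12372602e+00  1.86190466e+01  9.64183345e+01 -2.54444375e-14
  6.49626189e+01  8.88762740e+01]
```

Two cues agree: the pan's centre lies on the base's midline, and the dropper and shoulder rays put the bottle at about (0.492, 0.265). I'll grasp it with the jaws along y, clear of the pot.

Run:
```python
from h import *
R=np.array([[-1,0,0],[0,1,0],[0,0,-1.]])
b=[.4925,.2655]
arm.move_to([*b,.22],R)
cv2.imwrite("pics/a1.png",arm.snapshot("scene")[:,:,::-1])
arm.move_l([*b,.0295],feed=.12)
cv2.imwrite("pics/a2.png",arm.snapshot("scene")[165:265,300:460,::-1].repeat(4,0).repeat(4,1))
print(arm.current_ee_pos(),arm.current_force(),arm.current_t())
```

```text
[0.49281783 0.26563841 0.03002842] [-0.14477634  0.41492862 -0.65307093] 5.0333
```

View pics/a2.png

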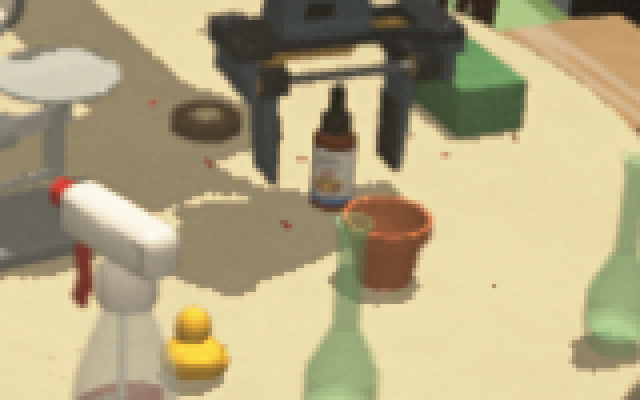

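Run:
```python
from h import *
for z in (0,.03,.07,.102):
  print(z,proj("scene",[.4925,.2655,z]),proj("top",[.4925,.2655,z]))
print(proj("scene",[.5075,.2655,.102]),proj("top",[.5075,.2655,.102]))
```

```text
0 [380.57465697 216.05466803] [156.04320997 261.63467556]
0.03 [381.16917582 207.31300721] [153.42282567 260.42527751]
0.07 [381.96548778 195.42775684] [149.74608236 258.72754997]
0.102 [382.60509267 185.7282058 ] [146.64249119 257.29376067]
[384.45882949 187.7219777 ] [146.46816788 251.22369989]
```

The pictures agree with the estimate to about 1 px, and the bottle sits midway between the fingers. Next: grip, lift and carry.

Run:
```python
from h import *
arm.grip(.028)
print("w",arm.current_width(),arm.current_force())
p=np.array(arm.current_ee_pos());p[2]+=.15
arm.move_l(p,feed=.15)
print("f",arm.current_force(),arm.current_width())
arm.move_l([.4905,.050,p[2]],feed=.2)
arm.sleep(.2)
cv2.imwrite("pics/b1.png",arm.snapshot("scene")[125:245,200:360,::-1].repeat(4,0).repeat(4,1))
cv2.imwrite("pics/b2.png",arm.snapshot("top")[190:310,170:330,::-1].repeat(4,0).repeat(4,1))
print(arm.current_ee_pos(),arm.current_t())
```

```text
w 0.031552837139505296 [0.99949273 0.76025554 0.76093865]
f [-0.32915531  0.31608734 -1.77826157] 0.031776370359691546
[0.49046235 0.05041927 0.17946594] 8.6417
```

View pics/b1.png

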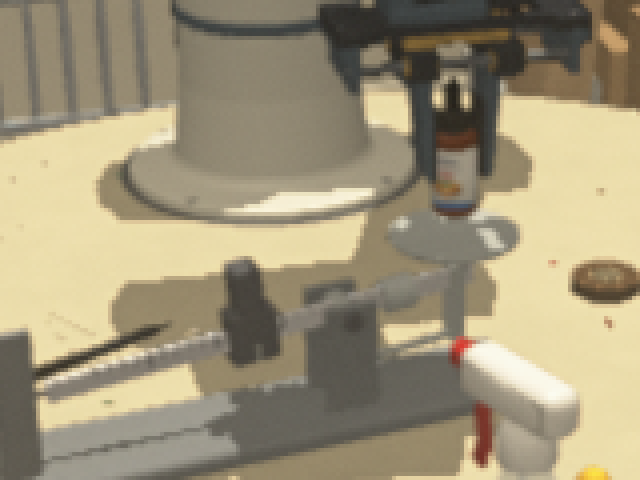

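View pics/b2.png

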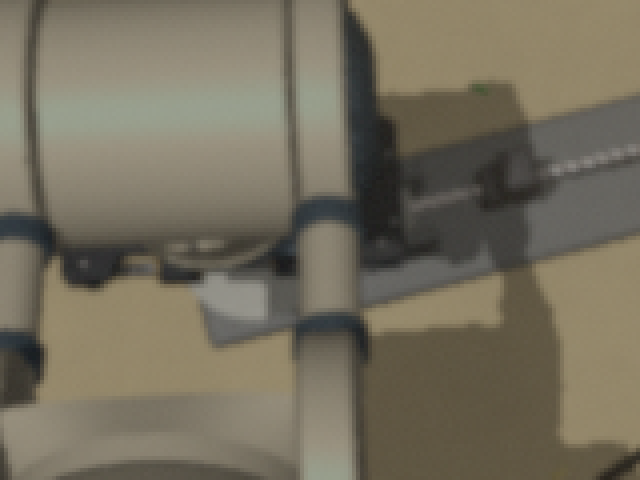

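The bottle hangs upright over the pan. Next I lower it until the pan reaches its lower stop, watching the force.

Run:
```python
from h import *
print(onz("scene",313.3,184.2,.132))
for z in (.160,.156,.153,.151,.150,.149,.148,.1475):
    arm.move_l([.4905,.050,z],feed=.04)
    f=arm.current_force();print(z,f[2])
    if z<.1515 and f[2]>1.5:break
cv2.imwrite("pics/c1.png",arm.snapshot("scene")[125:245,200:360,::-1].repeat(4,0).repeat(4,1))
print(arm.current_ee_pos(),arm.current_t())
```

```text
[0.4960661  0.05040132 0.132     ]
0.16 -0.46156742250000915
0.156 -0.8510519946956188
0.153 -0.36440611431993497
0.151 -0.3524562865296211
0.15 -1.1508246688630814
0.149 -0.07549323374003691
0.148 -0.8398263214266812
0.1475 -0.30338999117401316
[0.4904999  0.04997484 0.14751195] 11.0833
```

View pics/c1.png

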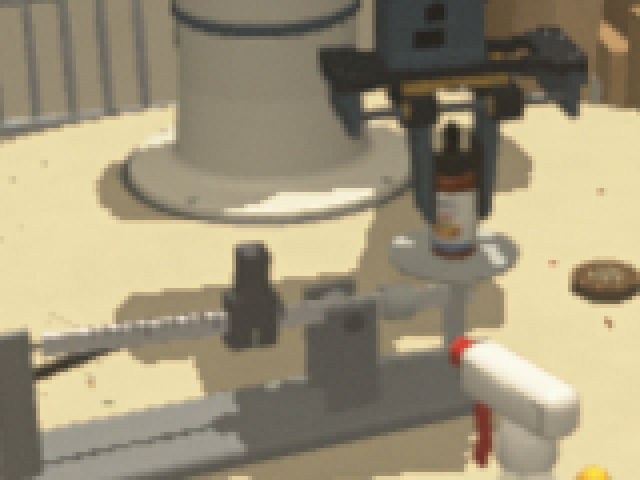

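Run:
```python
from h import *
def F(): return np.mean([arm.current_force()[2] for _ in range(5)])
for z in (.1468,.1462,.1456,.145):
    arm.move_l([.4905,.050,z],feed=.02)
    f=F();print(z,f)
    if f>1.2:break
arm.grip(.048);arm.sleep(.3)
cv2.imwrite("pics/c2.png",arm.snapshot("scene")[125:245,200:360,::-1].repeat(4,0).repeat(4,1))
print(arm.current_ee_pos(),arm.current_width(),arm.current_t())
```

```text
0.1468 0.24372234910612867
0.1462 0.2848400838037046
0.1456 0.024776736925428283
0.145 -0.9219242946635624
[0.49050355 0.05000766 0.14500774] 0.04804363997165099 12.8917
```

View pics/c2.png

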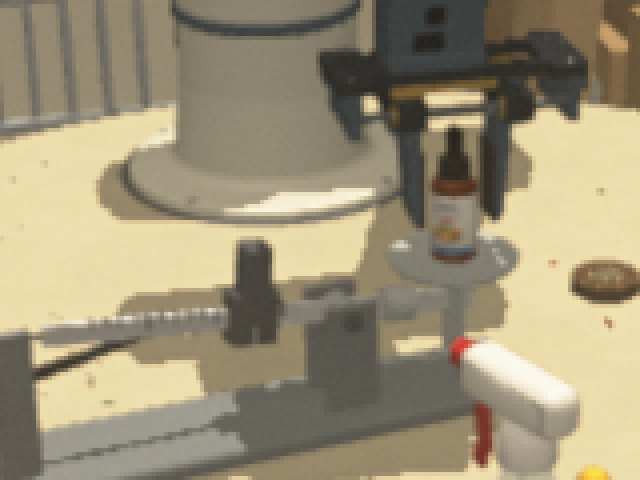

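Bottle released upright in the pan's centre. I'll lift off and measure the poise in the beam's plane.

```bash
cat >> h.py <<'E'
th=np.radians(-79.3);U=np.array([np.cos(th),np.sin(th),0]);N=np.array([-U[1],U[0],0]);N0=.4912;U0=.1318
def onplane(u,v,n):
    o,d=ray("scene",u,v);p=o+d*(n-o@N)/(d@N);return np.array([p@U-U0,p[2]])  # along beam outwards, z
E
python3 - <<'E'
from h import *
arm.move_l([.4905,.05,.26],feed=.2)
R=np.c_[-U,N,[0,0,-1.]]  # x=y×z
print(np.linalg.det(R),arm.current_tool_rot())
im=arm.snapshot("scene");cv2.imwrite("pics/d0.png",im[:,:,::-1])
cv2.imwrite("pics/d1.png",im[160:250,180:300,::-1].repeat(6,0).repeat(6,1))
print(proj("scene",N*N0+U*(U0+.254)+[0,0,.09]),arm.current_t())
for o in (0.03,.06,.1):
    print(arm.solve_ik(N*N0+U*(U0+o)+[0,0,.2],R))
E
```

```text
1.0 [[-9.99999408e-01  3.76981235e-05 -1.08741580e-03]
 [ 3.76684542e-05  9.99999999e-01  2.73047564e-05]
 [ 1.08741683e-03  2.72637790e-05 -9.99999408e-01]]
[197.59853989 219.51618593] 13.6667
[-1.41494656e+01  2.05414128e+01  9.32202031e+01 -2.54444375e-14
  6.62383841e+01 -2.48494656e+01]
[-1.71189743e+01  2.13331958e+01  9.18758234e+01 -2.54444375e-14
  6.67909808e+01 -2.78189743e+01]
[-2.08626863e+01  2.25672815e+01  8.97503311e+01 -2.54444375e-14
  6.76823874e+01 -3.15626863e+01]
```

View pics/d1.png

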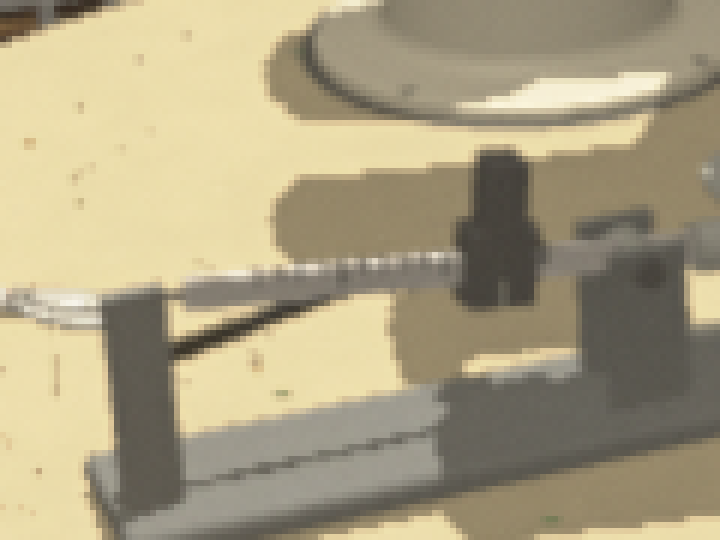

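Run:
```python
from h import *
f=lambda u,v,n:print((u,v),onplane(180+u/6-.5,160+v/6-.5,n).round(4))
for q in((472,195),(528,190),(457,260),(540,255),(498,305)):f(*q,N0+.012)
f(499,152,N0)   # top
f(170,297,N0)   # pointer
f(645,272,N0+.0) # tower/pivot
```

```text
(472, 195) [0.081  0.1432]
(528, 190) [0.0537 0.1404]
(457, 260) [0.0899 0.1119]
(540, 255) [0.049  0.1061]
(498, 305) [0.0709 0.0847]
(499, 152) [0.0629 0.1564]
(170, 297) [0.223  0.1154]
(645, 272) [-0.0085  0.0801]
```

The poise is at about u = 64 mm outward of the pivot, with its grip height near 0.137. I'll grip it across the beam, slide it out about 60 mm along the tilted beam, and release.

```bash
cat >> h.py <<'E'
R=np.c_[-U,N,[0,0,-1.]]
def P(u,z,n=N0): return N*n+U*(U0+u)+np.array([0,0,z])
def look(k):
    im=arm.snapshot("scene");cv2.imwrite(f"pics/{k}.png",im[140:250,170:330,::-1].repeat(5,0).repeat(5,1)); return im
E
python3 - <<'E'
from h import *
arm.move_to(P(.064,.26),R)
arm.grip(.055)
arm.move_l(P(.064,.118),feed=.15)
look("e1");print(arm.current_force(),arm.current_t())
arm.grip(.02)
print(arm.current_width(),arm.current_force(),arm.current_t())
look("e2")
E
```

```text
[0.01278135 0.50304051 0.26753508] 16.2167
0.023932087579214435 [4.67829033 0.18482479 1.49996814] 16.8
```

View pics/e2.png

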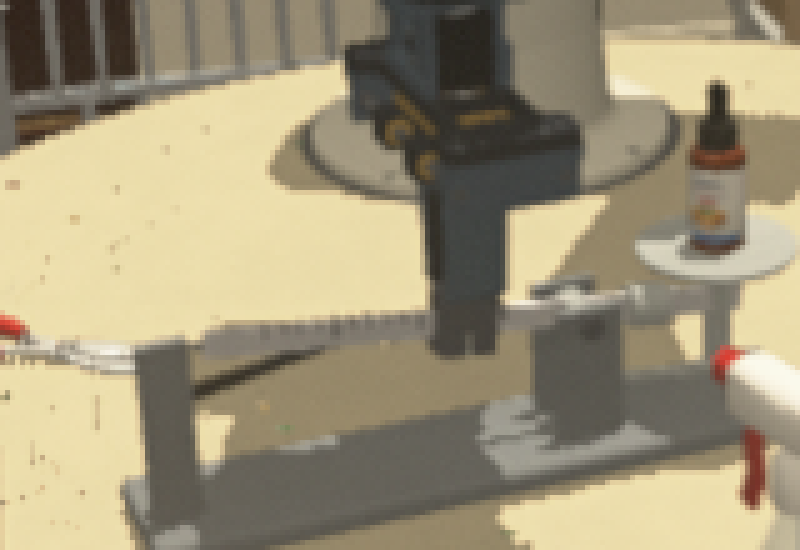

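Gripped: the width is 23.9 mm, which is the poise's thickness. Sliding.

Run:
```python
from h import *
arm.move_l(P(.124,.118+.06*.075),feed=.05)
print(arm.current_force(),arm.current_width())
arm.grip(.05);look("f1")
arm.move_l(P(.124,.2),feed=.2);arm.sleep(1.)
look("f2");print(arm.current_t())
```

```text
[5.69105217 0.82196269 4.14719669] 0.023852339734507014
20.425
```

View pics/f2.png

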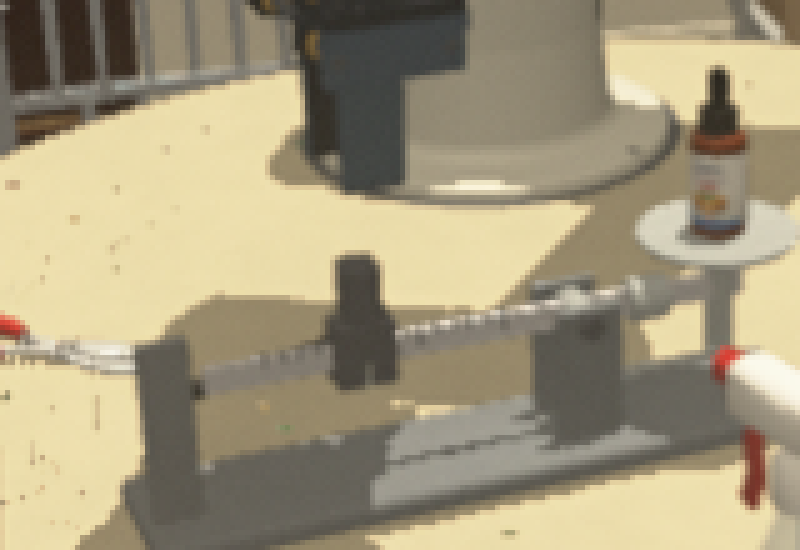

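The beam has dropped off the upper stop. I'll compare the beam's outer end in this picture with the two stop pictures.

Run:
```python
from h import *
f=arm.snapshot("scene")[:,:,::-1];cv2.imwrite("pics/f3.png",f);print(arm.current_t())
c=[cv2.resize(cv2.imread(f"pics/{k}.png")[185:240,190:225],None,fx=7,fy=10,interpolation=cv2.INTER_NEAREST) for k in("scene0","d0","f3")]
cv2.imwrite("pics/cmp.png",np.hstack(c))
for t in(-.08,0,.08):
  print([proj("scene",P(d*np.cos(t),.09+d*np.sin(t))).round(1).tolist() for d in(.235,.254)])
```

```text
20.475
[[205.3, 224.2], [198.6, 226.0]]
[[204.4, 218.2], [197.6, 219.5]]
[[204.0, 212.0], [197.2, 212.8]]
```

View pics/cmp.png

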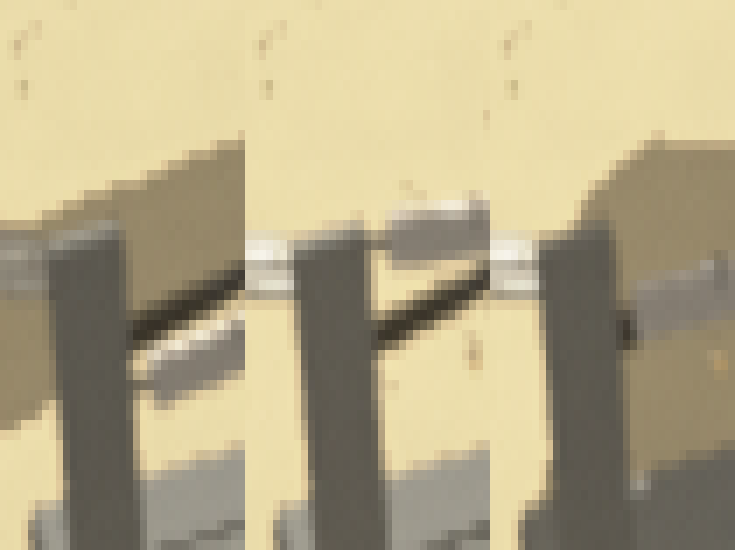

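Run:
```python
from h import *
for k in("scene0","d0","f3"):
    im=cv2.imread(f"pics/{k}.png").astype(int);s=im[:,:,2]-im[:,:,0]
    out=[]
    for x in range(213,224):
        col=s[200:232,x].astype(float);w=np.clip(20-col,0,None)
        c0={"scene0":222,"d0":209,"f3":216}[k]-200
        w[:c0-5]=0;w[c0+6:]=0
        out.append((w*np.arange(200,232)).sum()/max(w.sum(),1e-9))
    print(k,np.round(out,1),np.mean(out))
```

```text
scene0 [222.  222.2 222.2 221.8 221.5 221.  221.2 220.8 220.  220.  218.9] 221.0522727272727
d0 [208.5 208.5 208.5 208.5 207.8 208.2 210.4 211.4 210.7 210.8 211.1] 209.50036201172568
f3 [215.5 215.3 215.  214.  215.  214.5 214.3 214.  213.  213.2 213.1] 214.268044077135
```

Both estimates put the tilt at about ±0.002 rad, which is level. I'll back off, check it is at rest, and check the bottle.

Run:
```python
from h import *
arm.move_l(P(.124,.28),feed=.15)
arm.move_to([.3,-.45,.3],R);arm.sleep(.5)
a=look("g1");arm.sleep(.35);b=look("g2")
t=arm.snapshot("top");cv2.imwrite("pics/g3.png",t[160:320,120:420,::-1].repeat(2,0).repeat(2,1))
print(np.abs(a.astype(int)-b).max(2)[150:260,180:350].max(),arm.current_t(),arm.current_force())
s=b[:,:,0].astype(int)-b[:,:,2]
for x in range(213,219):
    w=np.clip(20-s[210:222,x],0,None);print(round((w*np.arange(210,222)).sum()/w.sum(),2))
```

```text
32 23.5417 [-0.25045408 -0.04376901 -0.2316563 ]
215.4
215.8
215.5
215.5
215.0
215.0
```

View pics/g2.png

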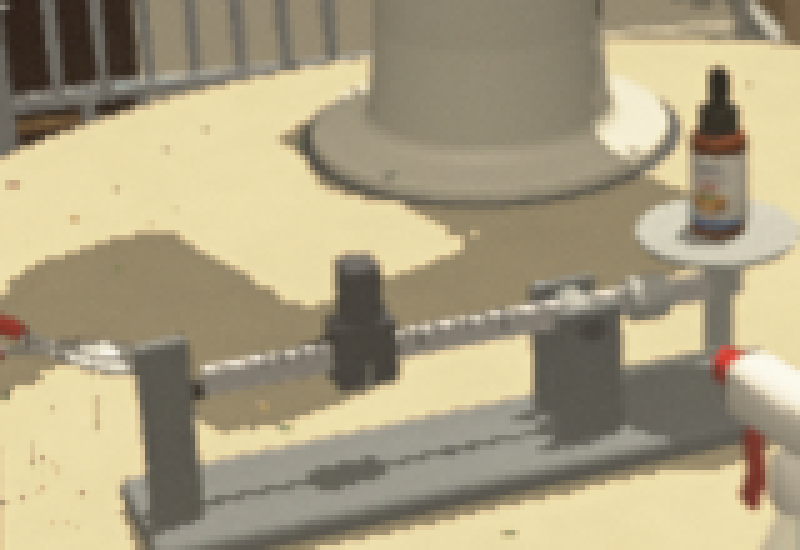

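View pics/g3.png

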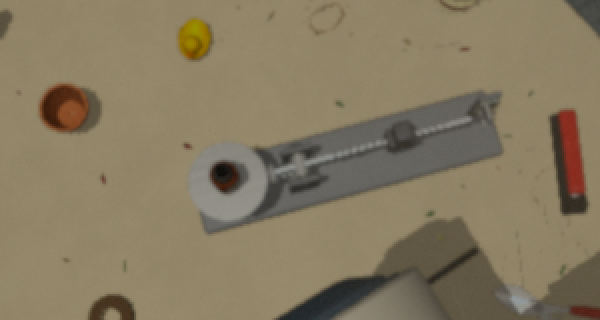

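The estimates from the beam's end and from the pointer differ by about 0.01 rad, so I want a tighter measurement: the tilt of the whole beam in its own plane.

Run:
```python
from h import *
b=arm.snapshot("scene")[:,:,::-1];cv2.imwrite("pics/g4.png",b)
for k in("scene0","d0","g4"):
    im=cv2.imread(f"pics/{k}.png").astype(float);s=im[:,:,2]-im[:,:,0]
    # predicted beam centre by column for 3 tilts
    best=None
    t0={"scene0":-.08,"d0":.08,"g4":0}[k]
    pr=np.array([proj("scene",P(d*np.cos(t0),.09+d*np.sin(t0))) for d in np.linspace(.02,.23,60)])
    o=np.argsort(pr[:,0]);pts=[]
    for x in range(211,290):
        y0=np.interp(x,pr[o,0],pr[o,1]);lo=int(y0)-7;hi=int(y0)+7
        col=s[lo:hi,x];w=(col<24)
        ys=np.where(w)[0]
        if len(ys)==0 :continue
        # keep run nearest the centre
        runs=np.split(ys,np.where(np.diff(ys)>1)[0]+1)
        r=max(runs,key=len)
        if 4<=len(r)<=7: pts.append((x,lo+r.mean(),len(r)))
    pts=np.array(pts)
    Q=np.array([onplane(x,y,N0) for x,y,_ in pts])
    q=cv2.fitLine(Q.astype(np.float32),cv2.DIST_HUBER,0,.001,.001).ravel()
    print(k,len(pts),"tilt",q[1]/q[0],"z at pivot",q[3]-q[2]*q[1]/q[0],"u range",Q[:,0].min(),Q[:,0].max())
c=[cv2.resize(cv2.imread(f"pics/{k}.png")[195:235,190:225],None,fx=7.5,fy=14,interpolation=cv2.INTER_NEAREST) for k in("scene0","d0","g4")]
cv2.imwrite("pics/cmp2.png",np.hstack(c))
```

```text
scene0 44 tilt -0.08875957 z at pivot 0.09086351 u range 0.0253376260128739 0.21226898933484803
d0 45 tilt 0.10817086 z at pivot 0.09135921 u range 0.028128720022941034 0.21139987387867934
g4 48 tilt 0.002689599 z at pivot 0.09212049 u range 0.02523958230983292 0.21625665975811711
```

View pics/cmp2.png

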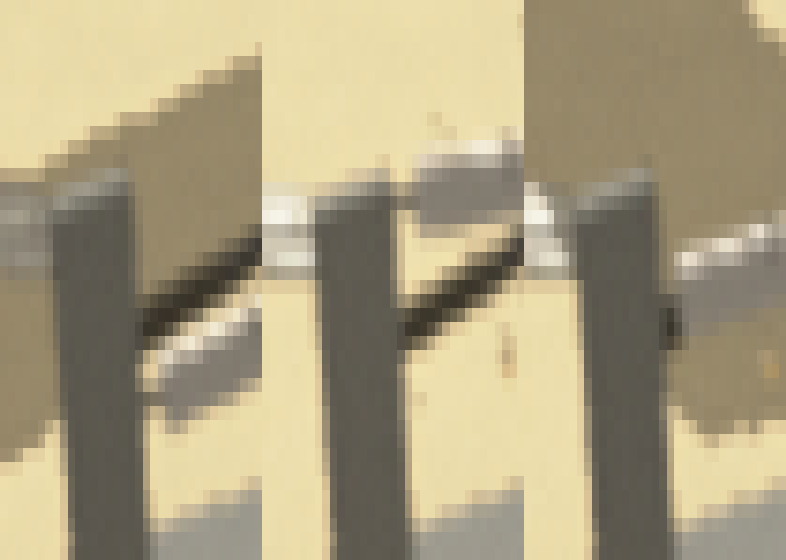

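That settles the disagreement. The dark spot at the post is the end of the black stick on the table, not the pointer. The line fit gives a tilt of +0.003 raw, or −0.006 when scaled to the stops. Both are well within ±0.02, so I'm handing in.

Run:
```python
from rig import arm
arm.sign_off();print(arm.current_t())
```

```text
the job is handed in; nothing more can be done
the job is handed in; nothing more can be done
```

The bottle is standing on the scale's pan and the beam rests level, so I handed the job in at about 23.6 s of the 72 s. I gripped the bottle, lowered it onto the pan until the pan sat at its lower stop, and let go. Then I slid the poise about 60 mm outward in one move, released it and moved the arm away.

**Last checks**
- **Bottle:** it stands upright close to the middle of the pan.
- **Bystanders:** the arm kept clear of the pot, duck and stapler. In the last top view they look to be where they stood, but I did not measure this.
- **Tilt:** a line fitted along the whole beam gives +0.003 rad as measured, or −0.006 rad when scaled to the two stop pictures. The allowed range is ±0.02 rad.
- **At rest:** the beam's end stayed in place between views. A frame-to-frame comparison showed a largest pixel difference of 32, which I put down to picture noise but did not confirm.

**What disagreed**
- **Pointer reading:** this first suggested −0.010 to −0.014 rad. The dark spot I had read was a black stick lying on the table behind the post. The pointer itself is hidden behind the post in this view, so I could not check it directly against the centre line.
- **Stop pictures:** the fit gave −0.089 and +0.108 rad where ±0.08 was expected, so the tilt reading is good to only about 0.01 rad.
- **Placing force:** the force reading was too noisy to show the bottle touching the pan, so I judged that from the pictures.

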